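Seat a mould half in the corner of a setting board and lock it with the cam lever

ROBOT

A 7-joint arm with a two-finger parallel gripper is mounted at the origin on a cart in front of the work surface, level with it; the furniture and walls round the work are solid. World frame = base frame: x ahead of the robot, y to its left, z up, the work surface at z = 0. Lengths are in m, angles in rad, forces in N, time in s.
With the tool pointing down it reaches from about 0.425 to 0.925 m from the base axis. Payload 6.8 kg.
Tool frame: the origin (TCP) lies between the finger pads; the fingertips stand finger_overhang ahead of it and the grasp point (between the pads) lies 6 mm ahead of it (finger_overhang is the distance from the TCP to the fingertips, in m); z points along the fingers, y is the line along which they close (so a half turn about z gives the same grasp; the last joint's range is limited). The gripper opens to 85 mm and grips with 20 to 120 N. Pads are 22 mm wide; open, the fingers measure 114 mm over their backs; the gripper's body (76 mm by 85 mm) begins 54 mm behind the grasp point. The pads swing forward as they close: fully open they stand 13 mm farther back than shut.
Start: joints at [-1.245, 0.477, 0.022, 1.555, -0.011, 1.109, -0.083], TCP at [0.284, 0.612, 0.256] pointing down, gripper open.
Joint ranges: [-2.96, 2.96], [-0.34, 2.1], [-1.41, 1.46], [0.24, 2.44], [-1.37, 4.51], [0.17, 1.92], [-2.96, 2.96]. Speed limits (rad/s): [2.39, 2.39, 3.14, 3.14, 3.14, 3.14, 3.14].

INTERFACE

Orientations are given as a unit quaternion [w, x, y, z].
In Python, from station import * gives the robot as it stands.
- The arm moves only by the tool drive_tool, never from a script. Its argument "increments" is a list of rows, each an object of numbers: "claw": the finger opening in m, from 0 to 0.0854; "dx", "dy", "dz": the shift along the tool's x, y, z in m; "wx", "wy", "wz": the turn, a rotation vector about the tool's x, y, z in degrees. A call has 1 to 20 rows; each row shifts and turns the commanded pose from where the row before left it, along the tool's axes as they then stand; what a row does not reach is not made up. A row lasts 1/8 s, in which the tool goes at most 62.5 mm and 10.7 degrees, less where a joint would pass 70% of its speed; a pose out of reach is approached as far as the arm can. A call with a gripper value outside its range is refused whole. The fingers move at their own pace and stop on an object; "newtons" is the grip in N (left out, the last holds). Time passes only in rows, so rows that do not move let the fingers close. It gives the time, the measured TCP pose, the force, the opening and the grip force at its end, in the units of the state.
- get_obs(): the state, without advancing time (a new reading comes with each control period).
- read_camera(name): name is "side" or "top" or "wrist"; returns (picture, depth): 420x560x3 uint8, red, green, blue; 420x560 float32, m along the optical axis (not along the pixel's ray), 0 where there is no reading.
- calibration(name): a dict with "intrinsics" (3x3 intrinsics, pixels), "k1" (the pictures are not rectified: a ray, as slopes to the right and down, at radius r is drawn at 1 + k1 r^2 times it, then the intrinsics apply), "R" (3x3) and "t" (3): a world point X has camera coordinates R X + t; the wrist camera has in their place "mount" (4x4, takes a point from camera to tool coordinates, whose origin is the TCP and whose axes are the flange's). Camera axes: x right, y down, z forward; pixel columns grow to the right and rows downward; lengths in m; the calibration is good to about 2 mm. A picture is of the moment at which its call begins: read the wrist's pose just before it. calibration takes no time and is no camera call.
- hand_in(): hands the job in; it is judged then, once.
The state is a dict: "t": time; "q": joint angles; "joint_vel": joint speeds; "joint_torque": joint torques, N m; "eef_pos": TCP position; "tool_rot": TCP orientation; "contact_force": force on the tool from outside, world axes, zero at the start; "torque": the same for the moment, N m; "gripper_width": opening from 0.0 (shut) to 1.0 (fully open); "grasp_force": force on a finger pad.
Only numpy, scipy, OpenCV 4.12 (cv2) and the standard library are available. Lean on these libraries where they do the work, as an engineer would, in place of code of your own. Each camera call takes 0.05 s, during which the arm holds its last target. There are 200 camera calls.

TASK

Fix the loose silicone mould half on the plywood setting board: without picking it up, push it with the fingertips flat along the board until it sits square and fully home against both wooden stops, a long side on the back stop and an end on the side stop. Then push the cam lever round clockwise by its upright grip until the cam bears firmly on the mould, and leave it clamped. Leave the other things alone.

Things in the scene. Friction and masses are not known exactly. Their poses are not given: they have to be found in the camera images.
- board: plywood setting board screwed to the bench, 200 (x) x 250 (y) x 12 mm. Origin: centre of its underside; x to its far edge, y left, z up. Two wooden stops, 18 mm high, stand on its top: the long back stop, inner face at x = +75 mm (from y = -113 to +125), and the short side stop at the right edge, inner face at y = -105 mm (from x = -48 to +62; the corner between them is open)
- home (a point): point on the board's top face where the mould's origin lies when the mould is home in the corner: x = +45, y = -63, z = 12 mm of the board's frame; same axes as the board
- mould: the mould half on the board, a rectangular silicone block with a shallow round recess on top, 60 (x) x 84 (y) x 22 mm, about 0.12 kg. Origin: centre of its underside; y along its long side. It starts flat on the board, left of the cam and 50 to 85 mm (in board x) and 93 to 143 mm (in board y) from home, turned at most 0.45 rad from the board's axes
- cam (a joint): angle q of the cam lever, rad: 0 open (starts at 0 to 0.3), growing clockwise from above, end stop 1.745. In the board's frame the bar points to 195 degrees - q (0 = x, 90 = y): at the robot first, then to the left. Free, it turns with about 2 N at the grip and stays where it is left. On a mould that is home the cam first touches at q = 1.05 to 1.15; 10 N at the grip then clamps it at about 1.2
- cam_grip (a point): middle of the lever's upright black grip, a post of 18 mm diameter, 70 mm from the pivot; the post stands 32 to 68 mm above the board's top, this point at 50 mm. The bar below it lies 26 to 32 mm above the board's top, higher than the mould and stops
- cam_pivot (a point): point on the lever's vertical pivot axis, 33 mm above the board's top, at x = -9, y = -63 mm of the board's frame. The cam, a steel disc of radius 20 mm whose centre is 8 mm off the axis, turns with the lever 2 to 22 mm above the board's top and bears on the middle of the mould's front edge
- spare_half: the mould's other half, same block, lying on the bench to the left of the board; leave it alone. Origin: centre of its underside
- casting: cast knob, 55 mm wide and 44 mm high, on the bench to the left of the board's front; leave it alone. Origin: centre of its underside
- syringe: plastic syringe, 36 x 128 x 24 mm, lying on the bench between the pail and the bench's front edge, right of the board; leave it alone. Origin: centre of its underside

How it is judged:
On the way:
1. the mould is pushed into the corner, within 5 mm of both stops and square to 0.1 rad, with the cam lever still open (x of mould in the frame of board above 0.04 m and y of mould in the frame of board below -0.058 m and angle between the x axis of mould and the x axis of board, either way round below 0.1 rad and value of joint cam below 0.8 rad), for 0.2 s.
At the end, for the whole second after the job is handed in: The mould lies flat within 3 mm of both stops and square to 0.05 rad, at rest; the lever is past 0.95 rad and, left by the robot, the cam still presses on the mould with more than 2 N (x of mould in the frame of board above 0.042 m and y of mould in the frame of board below -0.06 m and angle between the x axis of mould and the x axis of board, either way round below 0.05 rad and z of mould in the frame of board below 0.015 m and angle between mould's own z axis and vertical below 0.06 rad and value of joint cam above 0.95 rad and contact force between cam and mould above 2 N and linear speed of mould below 0.01 m/s); the robot touches nothing.
It fails at once if the mould is lifted more than 8 mm off the board or tipped (z of mould in the frame of board above 0.02 m or angle between mould's own z axis and vertical above 0.3 rad).
It fails at once if the other mould half, the casting or the syringe is moved more than 20 mm (distance of any of spare_half, casting, syringe from where it was at the start of the episode above 0.02 m).
It also fails if it takes over 61 s, if anything falls off the work surface, if the arm or the gripper's body presses on something with over 40 N, if the wrist force passes 120 N, or if a joint passes its speed limit or range.

## Working session

There is one attempt and no reset: what is moved stays moved. The work goes in short steps, Python scripts to look and compute and a tool call to move; the robot and the scene stay as the last step left them, time stands still between calls to the robot, and variables do not carry over. Pictures are saved under pics/ and viewed, at most 10 in all, crops included, and the job is handed in when it is done.

Besides the shell and the picture viewer there is one more tool, called after "Emit:" in YAML: its name, and indented under it one key for each argument. drive_tool: Moves the arm, as the interface text tells. Its arguments: {"type":"object","properties":{"increments":{"type":"array","items":{"type":"object","properties":{"claw":{"type":"number"},"dx":{"type":"number"},"dy":{"type":"number"},"dz":{"type":"number"},"wx":{"type":"number"},"wy":{"type":"number"},"wz":{"type":"number"}}}},"newtons":{"type":"number"}},"required":["increments"]}

```bash
ls; mkdir -p pics; python3 - <<'E'
from station import *
import cv2,numpy as np
print(get_obs())
for n in ["top","side"]:
    p,d=read_camera(n); cv2.imwrite(f"pics/{n}0.png",p[:,:,::-1]); np.save(f"pics/{n}0d.npy",d)
    print(calibration(n))
print(calibration("wrist"))
E
```

```text
pics
{'t': 0.0, 'q': array([-1.24509829,  0.47779273,  0.02234493,  1.55646648, -0.01151802,
        1.10928325, -0.08308586]), 'joint_vel': array([ 9.83637833e-04, -1.46657483e-03, -1.79690696e-03,  1.15890876e-03,
       -1.29784582e-04,  6.98850100e-06, -5.83806522e-04]), 'joint_torque': array([ 1.84883324e-04, -5.96454585e+01,  1.60788294e+00, -2.81204349e+01,
        1.23845605e-02,  9.36695753e-03,  1.32564023e-05]), 'eef_pos': array([0.28349417, 0.61197541, 0.25532436]), 'tool_rot': array([-1.36175454e-04,  2.15191053e-01,  9.76571544e-01, -9.00633648e-04]), 'contact_force': array([0.34706848, 0.45540416, 0.08609022]), 'torque': array([-0.02024542,  0.02362055, -0.0194862 ]), 'grasp_force': 0.0, 'gripper_width': 1.0023489193967297}
{'intrinsics': array([[388.61222218,   0.        , 279.96812125],
       [  0.        , 388.61222218, 215.16079202],
       [  0.        ,   0.        ,   1.        ]]), 'k1': -0.03614999675991554, 'R': array([[ 0.01617855, -0.99965514,  0.02068484],
       [-0.99847118, -0.01724604, -0.05251547],
       [ 0.05285409, -0.01980359, -0.99840586]]), 't
[... 295 characters left out ...]
1],
       [-0.15248405,  0.33226072, -0.93078001],
       [ 0.36547124, -0.85607542, -0.36546635]]), 't': array([0.47453054, 0.05804694, 1.32598722])}
{'intrinsics': array([[337.74109117,   0.        , 278.37345032],
       [  0.        , 337.74109117, 210.67183152],
       [  0.        ,   0.        ,   1.        ]]), 'k1': 0.012139970501443898, 'mount': array([[-3.57187571e-04, -9.46253770e-01, -3.23424914e-01,
         8.33413564e-02],
       [ 9.99998250e-01,  2.55873429e-04, -1.85300550e-03,
         1.50085695e-04],
       [ 1.83616928e-03, -3.23425010e-01,  9.46252023e-01,
        -1.18662961e-01],
       [ 0.00000000e+00,  0.00000000e+00,  0.00000000e+00,
         1.00000000e+00]])}
```

View pics/top0.png

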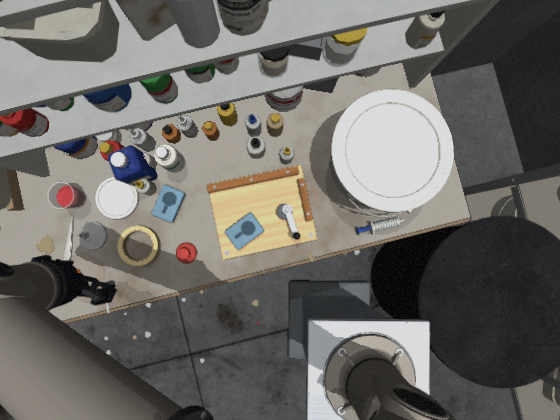

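View pics/side0.png

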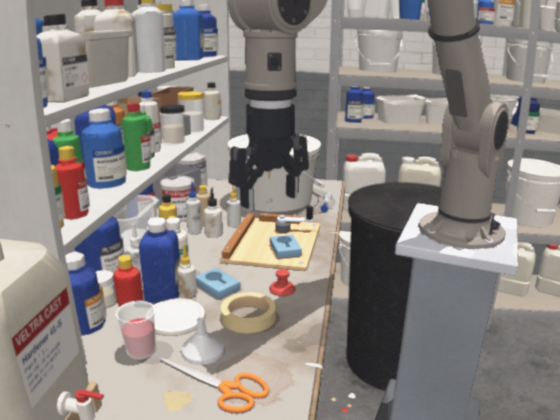

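```bash
python3 -c "
import station;print([n for n in dir(station) if n[0]!='_']); print(getattr(station,'finger_overhang',None))"
```

```text
['PlanningError', 'calibration', 'finger_overhang', 'get_obs', 'hand_in', 'read_camera']
0.025
```

```bash
cat > h.py <<'E'
from station import *
import cv2,numpy as np
from scipy.spatial.transform import Rotation as Ro
def cam(n,o=None):
    c=calibration(n)
    if n!="wrist": R,t=c["R"],c["t"]
    else:
        q=o["tool_rot"]; T=np.eye(4); T[:3,:3]=Ro.from_quat([q[1],q[2],q[3],q[0]]).as_matrix(); T[:3,3]=o["eef_pos"]
        M=np.linalg.inv(T@c["mount"]); R,t=M[:3,:3],M[:3,3]
    return c["intrinsics"],c["k1"],R,t
def ray(C,uv):
    K,k,R,t=C; s=(np.atleast_2d(uv).astype(float)-K[:2,2])/[K[0,0],K[1,1]]
    u=s.copy()
    for _ in range(10): u=s/(1+k*(u**2).sum(1,keepdims=True))
    return -R.T@t, np.c_[u,np.ones(len(u))]@R
def onplane(C,uv,z):
    o,d=ray(C,uv); return o+d*((z-o[2])/d[:,2])[:,None]
def proj(C,X):
    K,k,R,t=C; c=np.atleast_2d(X)@R.T+t; s=c[:,:2]/c[:,2:]; s=s*(1+k*(s**2).sum(1,keepdims=True))
    return s*[K[0,0],K[1,1]]+K[:2,2]
def blob(m,near=None,minA=20):
    cs=[c for c in cv2.findContours(m.astype(np.uint8),cv2.RETR_EXTERNAL,cv2.CHAIN_APPROX_NONE)[0] if cv2.contourArea(c)>=minA]
    if near is None: return max(cs,key=cv2.contourArea)
    return min(cs,key=lambda c:np.linalg.norm(c[:,0].mean(0)-near))
def rect(C,c,z):
    P=onplane(C,c[:,0,:],z)[:,:2].astype(np.float32)
    return cv2.minAreaRect((P*1000).astype(np.float32))
E
python3 - <<'E'
from h import *
p=cv2.imread("pics/top0.png"); d=np.load("pics/top0d.npy"); C=cam("top")
hsv=cv2.cvtColor(p,cv2.COLOR_BGR2HSV)
for uv in [(244,231),(230,195),(250,180),(305,190),(287,212),(296,236),(168,203)]: 
    u,v=uv; o,dr=ray(C,uv); print(uv,hsv[v,u],(o+dr*d[v,u]).round(4))
H,S,V=cv2.split(hsv)
blue=(H>95)&(H<115)&(S>70)
print("mould",rect(C,blob(blue,(244,231)),.034)); print("spare",rect(C,blob(blue,(168,203)),.022))
red=(H<14)&(S>110)
print("back",rect(C,blob(red,(255,180)),.030)); print("side",rect(C,blob(red,(305,200)),.030))
cv2.imwrite("pics/crop.png",cv2.resize(p[150:280,140:340],None,fx=4,fy=4,interpolation=cv2.INTER_CUBIC))
E
```

```text
(244, 231) [101  92 103] [[0.3791 0.3278 0.0382]]
(230, 195) [ 23  79 217] [[0.4716 0.3678 0.0119]]
(250, 180) [ 10  39 176] [[0.509  0.3159 0.03  ]]
(305, 190) [ 14 143 162] [[0.4859 0.1756 0.0311]]
(287, 212) [108   7 177] [[0.4282 0.221  0.0439]]
(296, 236) [30  5 51] [[0.3687 0.1999 0.0803]]
(168, 203) [101  81 107] [[0.4474 0.5245 0.0215]]
mould ((379.8895568847656, 328.31488037109375), (54.962127685546875, 79.8050308227539), 37.99118423461914)
spare ((447.2961120605469, 524.4905395507812), (58.70180130004883, 81.24607849121094), 67.88895416259766)
back ((512.3799438476562, 307.66961669921875), (17.096542358398438, 72.3210220336914), 12.46897029876709)
side ((464.1294250488281, 176.7685546875), (36.47305679321289, 14.112360000610352), 15.99413776397705)
```

View pics/crop.png

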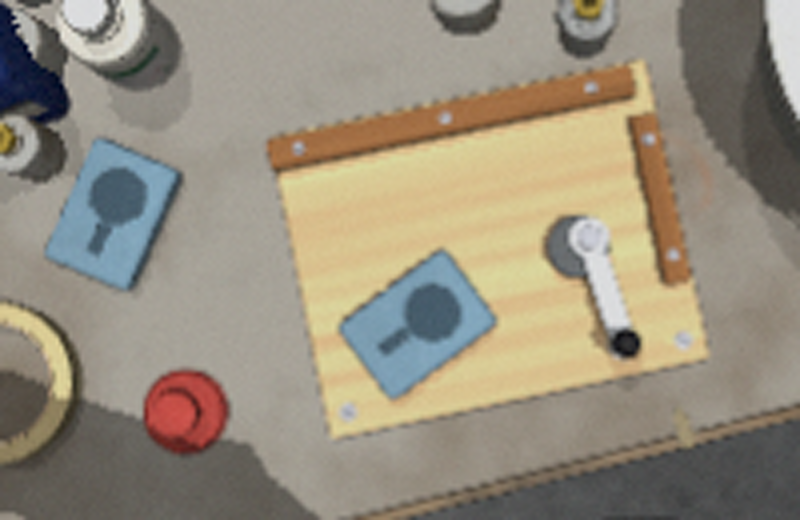

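```bash
cat >> h.py <<'E'
def solve(src,dst):
    # rigid 2D fit src(board)->dst(world)
    a,b=src.mean(0),dst.mean(0); U,_,Vt=np.linalg.svd((src-a).T@(dst-b)); R=(U@Vt).T
    return R,b-R@a
E
python3 - <<'E'
from h import *
C=cam("top")
f=lambda pts: np.array(pts,float)/4+[140-.375,150-.375]
uv=f([(332,437),(707,357),(645,60)])
W=onplane(C,uv,.012)[:,:2]
s=lambda pts,z:onplane(C,f(pts),z)[:,:2]
B=[(-.1,.125),(-.1,-.125),(.1,-.125)]; W=list(s([(332,437),(707,357),(645,60)],.012))
# stop top inner edges: back-stop left inner, right inner ; side stop inner top corners
B+=[(.075,.125),(.075,-.113),(.062,-.105),(-.048,-.105)]
W+=list(s([(278,170),(634,96),(630,118),(664,283)],.030))
B=np.array(B);W=np.array(W); R,t=solve(B,W); yaw=np.arctan2(R[1,0],R[0,0])
print("board",t,yaw,np.degrees(yaw)); print(((W-(B@R.T+t))*1000).round(1))
print("home",R@[.045,-.063]+t,"pivot",R@[-.009,-.063]+t)
m=s([(443,249),(496,320),(395,398),(340,324)],.034); print("mould corners board",((m-t)@R*1000).round(1), ((m.mean(0)-t)@R*1000).round(1), m.mean(0))
piv=s([(588,237)],.050)[0]; g=s([(626,342)],.080)[0]; print("pivot meas",piv,(piv-t)@R,"grip",g,(g-t)@R)
E
```

```text
board [0.43084055 0.28479283] 0.22269762470905471 12.759634003417153
[[ 1.4 -1.7]
 [ 1.2  2.2]
 [-1.6  0.6]
 [-0.2 -4.4]
 [-1.2  2.4]
 [-1.  -0.1]
 [ 1.4  1.1]]
home [0.48864356 0.23328737] pivot [0.43597708 0.22136085]
mould corners board [[  3.   28.3]
 [-47.6   4.7]
 [-82.5  76.6]
 [-30.  101.1]] [-39.3  52.7] [0.38089633 0.32748691]
pivot meas [0.43563632 0.22230205] [-0.00912447 -0.06200678] grip [0.3707748  0.19961007] [-0.07739602 -0.06981298]
```

Emit:
drive_tool:
  increments:
    - {"dx":-0.023,"dy":-0.033}
    - {"dx":-0.023,"dy":-0.033}
    - {"dx":-0.023,"dy":-0.033}
    - {"dx":-0.023,"dy":-0.033}
    - {"dx":-0.023,"dy":-0.033}
    - {"dx":-0.023,"dy":-0.033}
    - {"dx":-0.023,"dy":-0.033}
    - {"dx":-0.023,"dy":-0.033,"claw":0.05}
    - {"wz":-8.8}
    - {"wz":-8.8}
    - {"wz":-8.8}
    - {"wz":-8.8}
    - {"wz":-8.8}
    - {"wz":-8.8}
    - {"wz":-8.8}
    - {}
    - {}

```text
schema error: expected keys claw, dx, dy, dz, wx, wy, wz
```

```bash
cat >> h.py <<'E'
def pose():
    o=get_obs(); q=o["tool_rot"]; M=Ro.from_quat([q[1],q[2],q[3],q[0]]).as_matrix()
    return o,M,np.degrees(np.arctan2(M[1,1],M[0,1]))
def shot(n,name):
    o=get_obs(); p,d=read_camera(n); cv2.imwrite(f"pics/{name}.png",p[:,:,::-1]); return p,d,cam(n,o)
E
python3 - <<'E'
from h import *
o,M,a=pose(); print(o["t"],o["eef_pos"],a,M[2],o["gripper_width"])
p,d,C=shot("wrist","w0")
E
```

```text
0.1 [0.28353977 0.6120162  0.25541119] 65.14578332770361 [-1.47826260e-04 -1.65691187e-03 -9.99998616e-01] 1.001652192756208
```

View pics/w0.png

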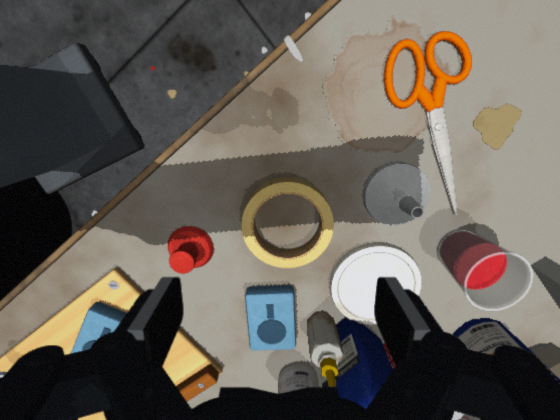

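Emit:
drive_tool:
  increments:
    - {"claw":0.05,"dx":-0.023,"dy":-0.033,"dz":0,"wx":0,"wy":0,"wz":0}
    - {"claw":0.05,"dx":-0.023,"dy":-0.033,"dz":0,"wx":0,"wy":0,"wz":0}
    - {"claw":0.05,"dx":-0.023,"dy":-0.033,"dz":0,"wx":0,"wy":0,"wz":0}
    - {"claw":0.05,"dx":-0.023,"dy":-0.033,"dz":0,"wx":0,"wy":0,"wz":0}
    - {"claw":0.05,"dx":-0.023,"dy":-0.033,"dz":0,"wx":0,"wy":0,"wz":0}
    - {"claw":0.05,"dx":-0.023,"dy":-0.033,"dz":0,"wx":0,"wy":0,"wz":0}
    - {"claw":0.05,"dx":-0.023,"dy":-0.033,"dz":0,"wx":0,"wy":0,"wz":0}
    - {"claw":0.05,"dx":-0.023,"dy":-0.033,"dz":0,"wx":0,"wy":0,"wz":9}
    - {"claw":0.05,"dx":0,"dy":0,"dz":0,"wx":0,"wy":0,"wz":10}
    - {"claw":0.05,"dx":0,"dy":0,"dz":0,"wx":0,"wy":0,"wz":10}
    - {"claw":0.05,"dx":0,"dy":0,"dz":0,"wx":0,"wy":0,"wz":10}
    - {"claw":0.05,"dx":0,"dy":0,"dz":0,"wx":0,"wy":0,"wz":10}
    - {"claw":0.05,"dx":0,"dy":0,"dz":0,"wx":0,"wy":0,"wz":10}
    - {"claw":0.05,"dx":0,"dy":0,"dz":0,"wx":0,"wy":0,"wz":10}
    - {"claw":0.05,"dx":0,"dy":0,"dz":0,"wx":0,"wy":0,"wz":10}
    - {"claw":0.05,"dx":0,"dy":0,"dz":0,"wx":0,"wy":0,"wz":10}
    - {"claw":0.05,"dx":0,"dy":0,"dz":0,"wx":0,"wy":0,"wz":10}
    - {"claw":0.05,"dx":0,"dy":0,"dz":0,"wx":0,"wy":0,"wz":10}
    - {"claw":0.05,"dx":0,"dy":0,"dz":0,"wx":0,"wy":0,"wz":9}
    - {"claw":0.05,"dx":0,"dy":0,"dz":0,"wx":0,"wy":0,"wz":0}

```text
t: 2.65
eef_pos: [0.3396, 0.2955, 0.2562]
tool_rot: [0.0, 0.948, 0.319, -0.0]
contact_force: [1.0, -0.3, 0.4]
gripper_width: 0.588
grasp_force: 0.0
```

```bash
python3 - <<'E'
from h import *
o,M,a=pose(); print(o["t"],o["eef_pos"],a,M[2],o["gripper_width"],o["q"].round(2))
p,d,C=shot("wrist","w1")
E
```

```text
2.65 [0.33955011 0.29550771 0.25618079] -52.770717233657905 [-2.86817736e-04  2.82723517e-05 -9.99999958e-01] 0.5883555803499999 [-1.09  0.1   0.26  2.08 -0.03  0.97 -1.74]
```

View pics/w1.png

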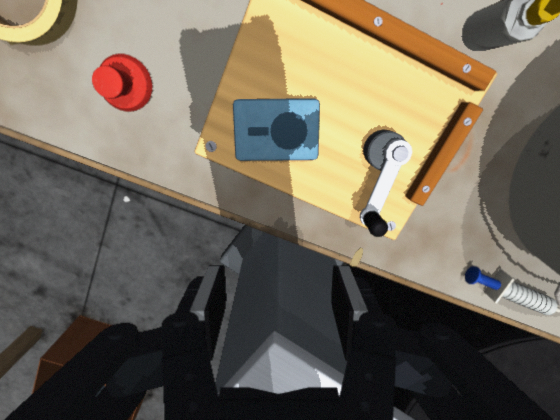

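```bash
python3 - <<'E'
from h import *
p=cv2.imread("pics/w1.png"); o,M,a=pose(); C=cam("wrist",o)
hsv=cv2.cvtColor(p,cv2.COLOR_BGR2HSV); H,S,V=cv2.split(hsv)
blue=(H>95)&(H<115)&(S>70)&(V>60); r=rect(C,blob(blue,(277,130)),.034); print("mould",r)
red=(H<15)&(S>140)
for n in [(380,40),(440,155)]:
    c=blob(red,n,200); print(cv2.minAreaRect(c),cv2.boxPoints(cv2.minAreaRect(c)).round(0).tolist(), rect(C,c,.030))
# plywood front edge line & right edge line
ply=(H>15)&(H<30)&(S>60)&(V>90)
B=np.array([(-.1,.125),(-.1,-.125)]);print(onplane(C,[(197,152),(398,240)],.012))
t=np.array([.43084,.28479]);yw=.2227;R=np.array([[np.cos(yw),-np.sin(yw)],[np.sin(yw),np.cos(yw)]])
pts=[("fl",-.1,.125,.012),("fr",-.1,-.125,.012),("bs right",.075,-.113,.03),("ss back",.062,-.105,.03),("ss front",-.048,-.105,.03),("pivot",-.009,-.063,.05)]
q=p.copy()
for n,x,y,z in pts:
    w=R@[x,y]+t; uv=proj(C,[[*w,z]])[0]; print(n,uv.round(1)); cv2.drawMarker(q,tuple(int(k) for k in uv.round()),(255,0,255),0,9,1)
cv2.imwrite("pics/w1m.png",cv2.resize(q[0:250,180:520],None,fx=2.3,fy=2.3))
E
```

```text
mould ((378.49407958984375, 327.8738098144531), (57.65366744995117, 82.72428131103516), 37.32380676269531)
((399.26422119140625, 34.99555206298828), (203.02413940429688, 28.346607208251953), 27.64597511291504) [[303.0, 0.0], [316.0, -25.0], [496.0, 70.0], [483.0, 95.0]] ((513.9072875976562, 286.21234130859375), (22.222797393798828, 190.0826873779297), 13.138065338134766)
((442.94384765625, 152.0898895263672), (21.83595848083496, 115.11577606201172), 32.0053825378418) [[403.0, 195.0], [464.0, 97.0], [483.0, 109.0], [422.0, 207.0]] ((460.44989013671875, 178.2467803955078), (108.54275512695312, 23.012725830078125), 12.89149284362793)
[[0.30703903 0.37992472 0.012     ]
 [0.36291159 0.13709406 0.012     ]]
fl [192.6 150.3]
fr [394.5 239.5]
bs right [484.8  89.7]
ss back [469.8  99.1]
ss front [409.1 198.4]
pivot [400.7 151.5]
```

View pics/w1m.png

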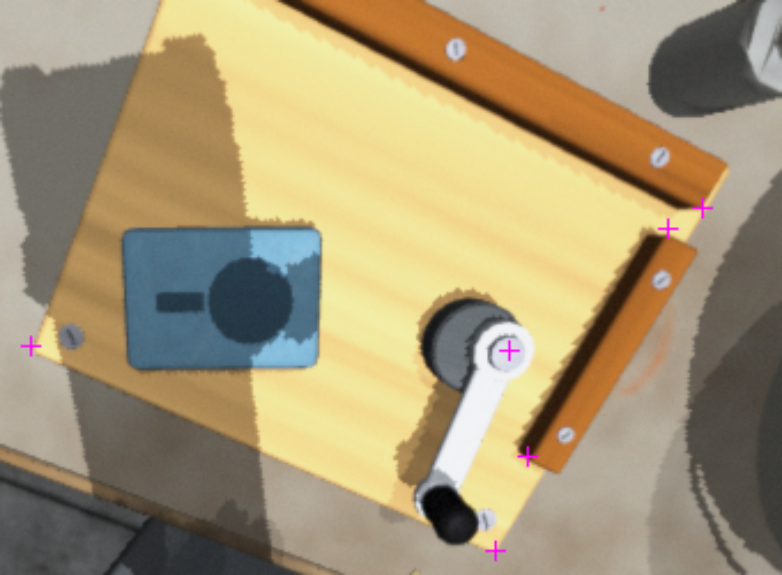

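Emit:
drive_tool:
  increments:
    - {"claw":0.05,"dx":0,"dy":-0.002,"dz":0.05,"wx":0,"wy":0,"wz":0}
    - {"claw":0.05,"dx":0,"dy":0,"dz":0.05,"wx":0,"wy":0,"wz":0}
    - {"claw":0.05,"dx":0,"dy":0,"dz":0.05,"wx":0,"wy":0,"wz":0}
    - {"claw":0.05,"dx":0,"dy":0,"dz":0.04,"wx":0,"wy":0,"wz":0}
    - {"claw":0.05,"dx":0,"dy":0,"dz":0.024,"wx":0,"wy":0,"wz":0}
    - {"claw":0.05,"dx":0,"dy":0,"dz":0,"wx":0,"wy":0,"wz":0}
    - {"claw":0.05,"dx":0,"dy":0,"dz":0,"wx":0,"wy":0,"wz":0}

```text
t: 3.58
eef_pos: [0.339, 0.2976, 0.043]
tool_rot: [-0.0, 0.948, 0.319, 0.0]
contact_force: [-0.0, 0.7, -0.0]
gripper_width: 0.583
grasp_force: 0.0
```

Emit:
drive_tool:
  increments:
    - {"claw":0.05,"dx":0.006,"dy":0,"dz":0,"wx":0,"wy":0,"wz":0}
    - {"claw":0.05,"dx":0.006,"dy":0,"dz":0,"wx":0,"wy":0,"wz":0}
    - {"claw":0.05,"dx":0.006,"dy":0,"dz":0,"wx":0,"wy":0,"wz":0}
    - {"claw":0.05,"dx":0.006,"dy":0,"dz":0,"wx":0,"wy":0,"wz":0}

```text
t: 4.08
eef_pos: [0.3579, 0.312, 0.0424]
tool_rot: [-0.0, 0.948, 0.319, -0.0]
contact_force: [-1.2, -0.8, 0.7]
gripper_width: 0.583
grasp_force: 0.6
```

```bash
cat >> h.py <<'E'
T0=np.array([.4308,.2848]);YW=np.radians(12.9)
RB=np.array([[np.cos(YW),-np.sin(YW)],[np.sin(YW),np.cos(YW)]])
def status(n="top",near=None):
    o,M,a=pose(); print("t %.2f"%o["t"],"tcp",o["eef_pos"].round(4),"tcp board mm",((o["eef_pos"][:2]-T0)@RB*1000).round(1),"yaw_y rel board",round(a-12.9,1),"F",o["contact_force"].round(1))
E
python3 - <<'E'
from h import *
status()
p,d,C=shot("wrist","w2")
t,_,_=shot("top","t2"); cv2.imwrite("pics/c2.png",np.hstack([p[::-1][::-1][:,:,::-1][:,80:480],cv2.resize(t[150:280,180:330],(400,420))[:,:,::-1]]))
E
```

```text
t 4.08 tcp [0.3579 0.312  0.0424] tcp board mm [-65.   42.7] yaw_y rel board -65.7 F [-1.2 -0.8  0.7]
```

View pics/c2.png

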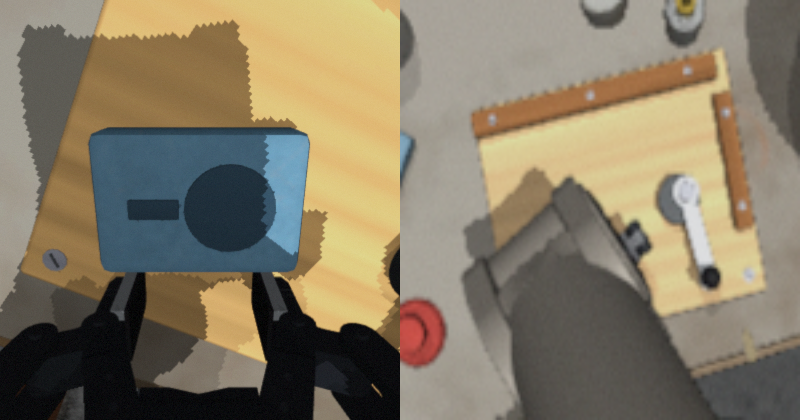

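Emit:
drive_tool:
  increments:
    - {"claw":0.05,"dx":0.006,"dy":0,"dz":0,"wx":0,"wy":0,"wz":2.5}
    - {"claw":0.05,"dx":0.006,"dy":0,"dz":0,"wx":0,"wy":0,"wz":2.5}
    - {"claw":0.05,"dx":0.006,"dy":0,"dz":0,"wx":0,"wy":0,"wz":2.5}
    - {"claw":0.05,"dx":0.006,"dy":0,"dz":0,"wx":0,"wy":0,"wz":2.5}
    - {"claw":0.05,"dx":0.006,"dy":0,"dz":0,"wx":0,"wy":0,"wz":2.5}
    - {"claw":0.05,"dx":0.006,"dy":0,"dz":0,"wx":0,"wy":0,"wz":2.5}
    - {"claw":0.05,"dx":0.006,"dy":0,"dz":0,"wx":0,"wy":0,"wz":2.5}
    - {"claw":0.05,"dx":0.006,"dy":0,"dz":0,"wx":0,"wy":0,"wz":2.5}
    - {"claw":0.05,"dx":0.005,"dy":0,"dz":0,"wx":0,"wy":0,"wz":2.2}
    - {"claw":0.05,"dx":0.005,"dy":0,"dz":0,"wx":0,"wy":0,"wz":2.2}

```text
t: 5.42
eef_pos: [0.4094, 0.3373, 0.0423]
tool_rot: [-0.0, 0.994, 0.11, -0.0]
contact_force: [-0.7, 0.4, 0.4]
gripper_width: 0.586
grasp_force: 0.4
```

```bash
python3 - <<'E'
from h import *
status()
p,d,C=shot("wrist","w3")
hsv=cv2.cvtColor(p,cv2.COLOR_RGB2HSV); H,S,V=cv2.split(hsv)
blue=(H>95)&(H<115)&(S>70)&(V>40); c=blob(blue,(280,200),500); 
P=(onplane(C,c[:,0],.034)[:,:2]-T0)@RB*1000; print(cv2.minAreaRect(P.astype(np.float32)),P.min(0),P.max(0))
E
```

```text
t 5.42 tcp [0.4094 0.3373 0.0423] tcp board mm [-9.1 56. ] yaw_y rel board -90.3 F [-0.7  0.4  0.4]
((33.006629943847656, 55.946868896484375), (82.06957244873047, 59.467506408691406), 89.65758514404297) [ 3.11721672 14.90417562] [62.89969855 97.05574269]
```

View pics/w3.png

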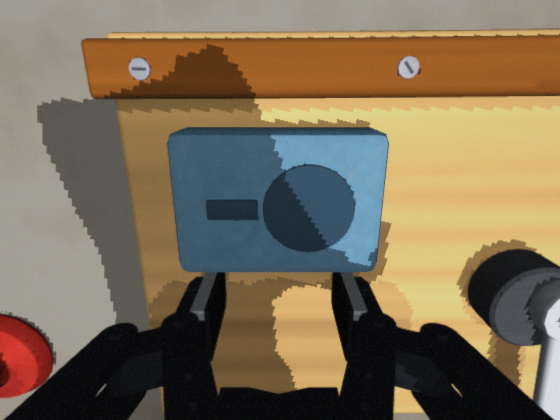

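Emit:
drive_tool:
  increments:
    - {"claw":0.05,"dx":0.004,"dy":0,"dz":0,"wx":0,"wy":0,"wz":0}
    - {"claw":0.05,"dx":0.004,"dy":0,"dz":0,"wx":0,"wy":0,"wz":0}
    - {"claw":0.05,"dx":0.002,"dy":0,"dz":0,"wx":0,"wy":0,"wz":0}
    - {"claw":0.05,"dx":0.002,"dy":0,"dz":0,"wx":0,"wy":0,"wz":0}
    - {"claw":0.05,"dx":0.002,"dy":0,"dz":0,"wx":0,"wy":0,"wz":0}

```text
t: 6.1
eef_pos: [0.4207, 0.3396, 0.042]
tool_rot: [0.001, 0.994, 0.111, -0.002]
contact_force: [-9.9, -1.8, 6.0]
gripper_width: 0.587
grasp_force: 4.8
```

Emit:
drive_tool:
  increments:
    - {"claw":0.05,"dx":0.001,"dy":0,"dz":0,"wx":0,"wy":0,"wz":0}
    - {"claw":0.05,"dx":0.001,"dy":0,"dz":0,"wx":0,"wy":0,"wz":0}

```text
t: 6.35
eef_pos: [0.4208, 0.3396, 0.0416]
tool_rot: [0.001, 0.994, 0.112, -0.004]
contact_force: [-11.6, -2.5, 9.0]
gripper_width: 0.585
grasp_force: 6.4
```

Emit:
drive_tool:
  increments:
    - {"claw":0.05,"dx":-0.015,"dy":0,"dz":0,"wx":0,"wy":0,"wz":0}
    - {"claw":0.02,"dx":0,"dy":0,"dz":-0.04,"wx":0,"wy":0,"wz":0}
    - {"claw":0.02,"dx":0,"dy":0,"dz":-0.04,"wx":0,"wy":0,"wz":0}
    - {"claw":0.02,"dx":0.028,"dy":-0.033,"dz":0,"wx":0,"wy":0,"wz":0}
    - {"claw":0.02,"dx":0.028,"dy":-0.032,"dz":0,"wx":0,"wy":0,"wz":0}
    - {"claw":0.02,"dx":0,"dy":0,"dz":0,"wx":0,"wy":0,"wz":-10}
    - {"claw":0.02,"dx":0,"dy":0,"dz":0,"wx":0,"wy":0,"wz":-10}
    - {"claw":0.02,"dx":0,"dy":0,"dz":0,"wx":0,"wy":0,"wz":-10}
    - {"claw":0.02,"dx":0,"dy":0,"dz":0,"wx":0,"wy":0,"wz":-10}
    - {"claw":0.02,"dx":0,"dy":0,"dz":0,"wx":0,"wy":0,"wz":-10}
    - {"claw":0.02,"dx":0,"dy":0,"dz":0,"wx":0,"wy":0,"wz":-10}
    - {"claw":0.02,"dx":0,"dy":0,"dz":0,"wx":0,"wy":0,"wz":-10}
    - {"claw":0.02,"dx":0,"dy":0,"dz":0,"wx":0,"wy":0,"wz":-10}
    - {"claw":0.02,"dx":0,"dy":0,"dz":0,"wx":0,"wy":0,"wz":-10}
    - {"claw":0.02,"dx":0,"dy":0,"dz":0,"wx":0,"wy":0,"wz":0}

```text
t: 8.22
eef_pos: [0.4506, 0.413, 0.1223]
tool_rot: [-0.0, 0.625, 0.781, 0.0]
contact_force: [-0.2, -0.3, 0.1]
gripper_width: 0.232
grasp_force: 0.0
```

```bash
python3 - <<'E'
from h import *
status()
p,d,C=shot("top","t4")
hsv=cv2.cvtColor(p,cv2.COLOR_RGB2HSV); H,S,V=cv2.split(hsv)
blue=(H>95)&(H<115)&(S>60)&(V>40); c=blob(blue,(250,200),100); 
P=(onplane(C,c[:,0],.034)[:,:2]-T0)@RB*1000; print(cv2.minAreaRect(P.astype(np.float32)),P.min(0),P.max(0))
cv2.imwrite("pics/c4.png",cv2.resize(p[140:270,170:340],None,fx=4,fy=4)[:,:,::-1])
E
```

```text
t 8.22 tcp [0.4506 0.413  0.1223] tcp board mm [ 48.  120.6] yaw_y rel board -0.3 F [-0.2 -0.3  0.1]
((44.94075393676758, 46.01927947998047), (61.887786865234375, 56.78178787231445), 89.54132843017578) [16.33079485 15.2679053 ] [73.51509815 76.74288221]
```

View pics/c4.png

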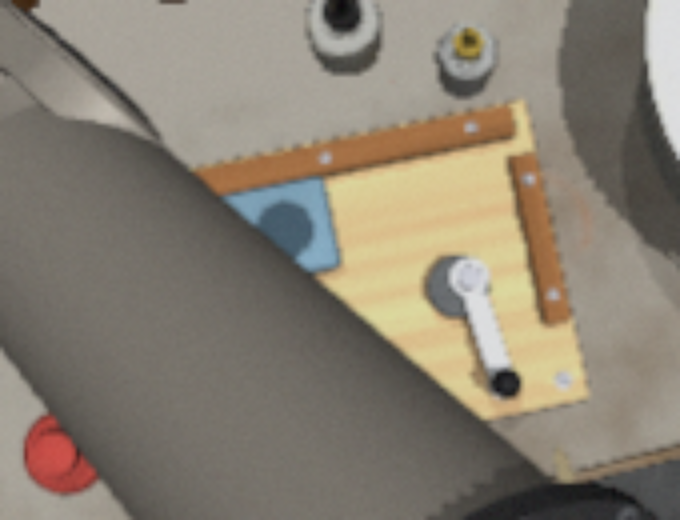

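Emit:
drive_tool:
  increments:
    - {"claw":0.02,"dx":0,"dy":-0.004,"dz":0.03,"wx":0,"wy":0,"wz":0}
    - {"claw":0.02,"dx":0,"dy":0,"dz":0.03,"wx":0,"wy":0,"wz":0}
    - {"claw":0.02,"dx":0,"dy":0,"dz":0.02,"wx":0,"wy":0,"wz":0}
    - {"claw":0.02,"dx":0,"dy":0,"dz":0,"wx":0,"wy":0,"wz":0}
    - {"claw":0.02,"dx":-0.006,"dy":0,"dz":0,"wx":0,"wy":0,"wz":0}
    - {"claw":0.02,"dx":-0.006,"dy":0,"dz":0,"wx":0,"wy":0,"wz":0}
    - {"claw":0.02,"dx":-0.006,"dy":0,"dz":0,"wx":0,"wy":0,"wz":0}
    - {"claw":0.02,"dx":-0.006,"dy":0,"dz":0,"wx":0,"wy":0,"wz":0}

```text
t: 9.28
eef_pos: [0.4523, 0.3888, 0.0429]
tool_rot: [-0.0, 0.624, 0.781, 0.001]
contact_force: [-1.0, 0.4, 1.3]
gripper_width: 0.236
grasp_force: 0.6
```

Emit:
drive_tool:
  increments:
    - {"claw":0.02,"dx":-0.008,"dy":0,"dz":0,"wx":0,"wy":0,"wz":0}
    - {"claw":0.02,"dx":-0.008,"dy":0,"dz":0,"wx":0,"wy":0,"wz":0}
    - {"claw":0.02,"dx":-0.008,"dy":0,"dz":0,"wx":0,"wy":0,"wz":0}
    - {"claw":0.02,"dx":-0.008,"dy":0,"dz":0,"wx":0,"wy":0,"wz":0}
    - {"claw":0.02,"dx":-0.008,"dy":0,"dz":0,"wx":0,"wy":0,"wz":0}
    - {"claw":0.02,"dx":-0.008,"dy":0,"dz":0,"wx":0,"wy":0,"wz":0}

```text
t: 10.02
eef_pos: [0.4626, 0.3415, 0.0423]
tool_rot: [-0.0, 0.624, 0.781, -0.0]
contact_force: [0.5, 1.5, 1.7]
gripper_width: 0.232
grasp_force: 0.5
```

```bash
python3 - <<'E'
from h import *
status()
p,d,C=shot("top","t5")
hsv=cv2.cvtColor(p,cv2.COLOR_RGB2HSV); H,S,V=cv2.split(hsv)
blue=(H>95)&(H<115)&(S>60)&(V>40); c=blob(blue,(265,195),100); 
P=(onplane(C,c[:,0],.034)[:,:2]-T0)@RB*1000; print(cv2.minAreaRect(P.astype(np.float32)),P.min(0),P.max(0))
E
```

```text
t 10.03 tcp [0.4626 0.3415 0.0423] tcp board mm [43.6 48.1] yaw_y rel board -0.2 F [0.5 1.5 1.7]
((68.22317504882812, 227.34762573242188), (59.32719039916992, 80.99972534179688), 55.27764892578125) [ 21.29144816 182.47158396] [114.82468892 271.16020168]
```

Emit:
drive_tool:
  increments:
    - {"claw":0.02,"dx":-0.008,"dy":0,"dz":0,"wx":0,"wy":0,"wz":0}
    - {"claw":0.02,"dx":-0.008,"dy":0,"dz":0,"wx":0,"wy":0,"wz":0}
    - {"claw":0.02,"dx":-0.008,"dy":0,"dz":0,"wx":0,"wy":0,"wz":0}
    - {"claw":0.02,"dx":-0.008,"dy":0,"dz":0,"wx":0,"wy":0,"wz":0}
    - {"claw":0.02,"dx":-0.008,"dy":0,"dz":0,"wx":0,"wy":0,"wz":0}
    - {"claw":0.02,"dx":-0.008,"dy":0,"dz":0,"wx":0,"wy":0,"wz":0}
    - {"claw":0.02,"dx":-0.003,"dy":0,"dz":0,"wx":0,"wy":0,"wz":0}
    - {"claw":0.02,"dx":-0.003,"dy":0,"dz":0,"wx":0,"wy":0,"wz":0}
    - {"claw":0.02,"dx":-0.003,"dy":0,"dz":0,"wx":0,"wy":0,"wz":0}

```text
t: 11.2
eef_pos: [0.475, 0.2866, 0.0423]
tool_rot: [-0.0, 0.624, 0.781, 0.0]
contact_force: [-0.4, 0.5, 0.2]
gripper_width: 0.238
grasp_force: 0.3
```

Emit:
drive_tool:
  increments:
    - {"claw":0.02,"dx":-0.002,"dy":0,"dz":0,"wx":0,"wy":0,"wz":0}
    - {"claw":0.02,"dx":-0.002,"dy":0,"dz":0,"wx":0,"wy":0,"wz":0}

```text
t: 11.45
eef_pos: [0.4753, 0.2853, 0.0426]
tool_rot: [-0.001, 0.624, 0.782, 0.001]
contact_force: [-4.0, 9.0, -1.4]
gripper_width: 0.236
grasp_force: 4.9
```

```bash
python3 - <<'E'
from h import *
status()
E
```

```text
t 11.45 tcp [0.4753 0.2853 0.0426] tcp board mm [43.5 -9.5] yaw_y rel board -0.0 F [-4.   9.  -1.4]
```

Emit:
drive_tool:
  increments:
    - {"claw":0.02,"dx":-0.002,"dy":0,"dz":0,"wx":0,"wy":0,"wz":0}
    - {"claw":0.02,"dx":0,"dy":0,"dz":0,"wx":0,"wy":0,"wz":0}

```text
t: 11.7
eef_pos: [0.4752, 0.2852, 0.0428]
tool_rot: [-0.002, 0.623, 0.782, 0.002]
contact_force: [-3.2, 9.7, -0.6]
gripper_width: 0.234
grasp_force: 5.5
```

Emit:
drive_tool:
  increments:
    - {"claw":0.02,"dx":0.02,"dy":0,"dz":0,"wx":0,"wy":0,"wz":0}
    - {"claw":0.02,"dx":0.01,"dy":0,"dz":-0.04,"wx":0,"wy":0,"wz":0}
    - {"claw":0.02,"dx":0.01,"dy":0,"dz":-0.06,"wx":0,"wy":0,"wz":0}
    - {"claw":0.05,"dx":0.03,"dy":-0.03,"dz":-0.04,"wx":0,"wy":0,"wz":0}
    - {"claw":0.07,"dx":0.03,"dy":-0.03,"dz":0,"wx":0,"wy":0,"wz":10}
    - {"claw":0.085,"dx":0,"dy":0,"dz":0,"wx":0,"wy":0,"wz":10}
    - {"claw":0.085,"dx":0,"dy":0,"dz":0,"wx":0,"wy":0,"wz":10}
    - {"claw":0.085,"dx":0,"dy":0,"dz":0,"wx":0,"wy":0,"wz":0}

```text
t: 12.7
eef_pos: [0.3955, 0.3652, 0.1823]
tool_rot: [0.0, 0.805, 0.594, -0.0]
contact_force: [-0.7, -0.3, -0.3]
gripper_width: 0.997
grasp_force: 0.0
```

```bash
python3 - <<'E'
from h import *
status()
p,d,C=shot("top","t6"); w,_,_=shot("wrist","w6")
hsv=cv2.cvtColor(p,cv2.COLOR_RGB2HSV); H,S,V=cv2.split(hsv)
blue=(H>95)&(H<115)&(S>60)&(V>40); c=blob(blue,(287,195),100); 
P=(onplane(C,c[:,0],.034)[:,:2]-T0)@RB*1000; print(cv2.minAreaRect(P.astype(np.float32)),P.min(0),P.max(0))
cv2.imwrite("pics/c6.png",np.hstack([cv2.resize(p[140:280,180:340],(480,420)),cv2.resize(w,(320,240))[np.r_[0:240,[0]*180]]])[:,:,::-1])
E
```

```text
t 12.70 tcp [0.3955 0.3652 0.1823] tcp board mm [-16.5  86.2] yaw_y rel board -30.0 F [-0.7 -0.3 -0.3]
((44.174495697021484, -62.4644660949707), (58.15349197387695, 82.15397644042969), 0.04589655622839928) [  15.09657189 -103.55108107] [ 73.27664713 -21.40407625]
```

View pics/c6.png

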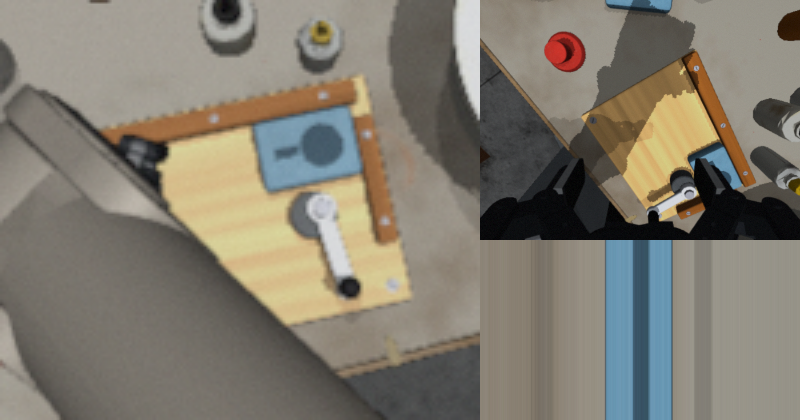

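Emit:
drive_tool:
  increments:
    - {"claw":0.085,"dx":0,"dy":0,"dz":0,"wx":0,"wy":0,"wz":9}
    - {"claw":0.085,"dx":0,"dy":0,"dz":0,"wx":0,"wy":0,"wz":9}
    - {"claw":0.085,"dx":0,"dy":0,"dz":0,"wx":0,"wy":0,"wz":9}
    - {"claw":0.085,"dx":0,"dy":0,"dz":0,"wx":0,"wy":0,"wz":9}
    - {"claw":0.085,"dx":0,"dy":0,"dz":0,"wx":0,"wy":0,"wz":9}
    - {"claw":0.085,"dx":0,"dy":0,"dz":0,"wx":0,"wy":0,"wz":9}
    - {"claw":0.085,"dx":-0.0175,"dy":0.031,"dz":0,"wx":0,"wy":0,"wz":0}
    - {"claw":0.085,"dx":-0.0175,"dy":0.031,"dz":0,"wx":0,"wy":0,"wz":0}
    - {"claw":0.085,"dx":-0.0175,"dy":0.031,"dz":0,"wx":0,"wy":0,"wz":0}
    - {"claw":0.085,"dx":-0.0175,"dy":0.031,"dz":0,"wx":0,"wy":0,"wz":0}
    - {"claw":0.085,"dx":0,"dy":0,"dz":0.03,"wx":0,"wy":0,"wz":0}
    - {"claw":0.085,"dx":0,"dy":0,"dz":0.03,"wx":0,"wy":0,"wz":0}
    - {"claw":0.085,"dx":0,"dy":0,"dz":0,"wx":0,"wy":0,"wz":0}

```text
t: 14.42
eef_pos: [0.3683, 0.2239, 0.121]
tool_rot: [0.001, 0.987, 0.164, -0.002]
contact_force: [-0.3, -0.3, 0.4]
gripper_width: 0.995
grasp_force: 0.0
```

```bash
python3 - <<'E'
from h import *
status(); o=get_obs(); print(o["q"].round(2),o["tool_rot"])
w,_,C=shot("wrist","w7")
for z in (.044,.080): print(proj(C,[[*(RB@[-.0774,-.0698]+T0),z]]))
E
```

```text
t 14.43 tcp [0.3683 0.2239 0.121 ] tcp board mm [-74.5 -45.4] yaw_y rel board -84.1 F [-0.3 -0.3  0.4]
[-0.91  0.29  0.25  2.25 -0.12  0.62 -1.81] [ 0.00124788  0.98652022  0.16362479 -0.00179372]
[[315.75889352 242.60084223]]
[[323.0832581  270.81955036]]
```

View pics/w7.png

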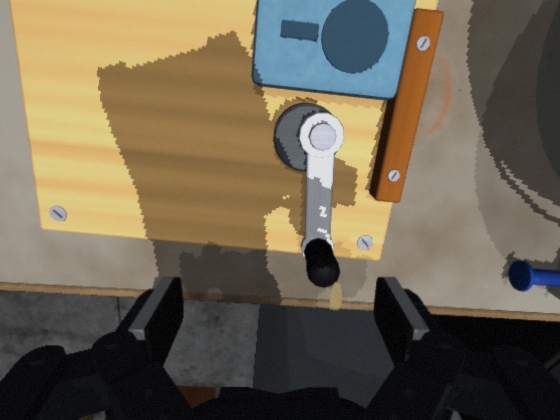

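Emit:
drive_tool:
  increments:
    - {"claw":0.085,"dx":0,"dy":0,"dz":0.024,"wx":0,"wy":0,"wz":0}
    - {"claw":0.085,"dx":0,"dy":0,"dz":0.024,"wx":0,"wy":0,"wz":0}
    - {"claw":0.085,"dx":0,"dy":0,"dz":0,"wx":0,"wy":0,"wz":0}

```text
t: 14.85
eef_pos: [0.3692, 0.2249, 0.0743]
tool_rot: [0.0, 0.987, 0.163, -0.001]
contact_force: [-0.7, -0.2, 0.0]
gripper_width: 0.995
grasp_force: 0.0
```

```bash
python3 - <<'E'
from h import *
status(); o=get_obs(); print(o["q"].round(2))
# arc plan: TCP positions in board for lever angle q
piv=np.array([-9,-63.])
for q in np.arange(.15,1.35,.1):
    th=np.radians(195)-q; g=piv+70*np.array([np.cos(th),np.sin(th)]); ta=th-np.pi/2
    print(round(q,2),g.round(1),"tcp",(g+33*np.array([np.cos(ta),np.sin(ta)])).round(1),"yaw",round(np.degrees(ta)-180,1))
E
```

```text
t 14.85 tcp [0.3692 0.2249 0.0743] tcp board mm [-73.4 -44.7] yaw_y rel board -84.1 F [-0.7 -0.2  0. ]
[-0.87  0.39  0.22  2.27 -0.17  0.5  -1.77]
0.15 [-78.6 -70.8] tcp [-82.2 -38. ] yaw -83.6
0.25 [-79.  -63.8] tcp [-79.4 -30.8] yaw -89.3
0.35 [-78.7 -56.8] tcp [-75.8 -24. ] yaw -95.1
0.45 [-77.8 -49.9] tcp [-71.6 -17.5] yaw -100.8
0.55 [-76.1 -43.1] tcp [-66.7 -11.5] yaw -106.5
0.65 [-73.8 -36.5] tcp [-61.3  -6. ] yaw -112.2
0.75 [-70.8 -30.2] tcp [-55.3  -1. ] yaw -118.0
0.85 [-67.2 -24.2] tcp [-48.9   3.3] yaw -123.7
0.95 [-63.1 -18.5] tcp [-42.1   6.9] yaw -129.4
1.05 [-58.4 -13.4] tcp [-35.    9.9] yaw -135.2
1.15 [-53.2  -8.7] tcp [-27.6  12.1] yaw -140.9
1.25 [-47.5  -4.5] tcp [-20.   13.6] yaw -146.6
1.35 [-41.5  -1. ] tcp [-12.3  14.3] yaw -152.3
```

Emit:
drive_tool:
  increments:
    - {"claw":0.085,"dx":0,"dy":-0.007,"dz":0,"wx":0,"wy":0,"wz":0}
    - {"claw":0.085,"dx":0.0033,"dy":-0.0066,"dz":0,"wx":0,"wy":0,"wz":5.7}
    - {"claw":0.085,"dx":0.0033,"dy":-0.0066,"dz":0,"wx":0,"wy":0,"wz":5.7}
    - {"claw":0.085,"dx":0.0033,"dy":-0.0066,"dz":0,"wx":0,"wy":0,"wz":5.7}
    - {"claw":0.085,"dx":0.0033,"dy":-0.0066,"dz":0,"wx":0,"wy":0,"wz":5.7}
    - {"claw":0.085,"dx":0.0033,"dy":-0.0066,"dz":0,"wx":0,"wy":0,"wz":5.7}

```text
t: 15.6
eef_pos: [0.3799, 0.267, 0.0757]
tool_rot: [-0.001, 0.996, -0.086, 0.001]
contact_force: [1.9, -2.4, 0.3]
gripper_width: 0.997
grasp_force: 0.9
```

```bash
python3 - <<'E'
from h import *
status(); w,_,C=shot("wrist","w8")
g=np.all(w<45,2)  # report pivot-relative geometry
piv=RB@[-.009,-.063]+T0; o,M,a=pose(); r=(M[:2,:2].T@(piv-o["eef_pos"][:2]))*1000; print("pivot in tool xy",r)
E
```

```text
t 15.60 tcp [0.3799 0.267  0.0757] tcp board mm [-53.6  -6. ] yaw_y rel board -112.8 F [ 1.9 -2.4  0.3]
pivot in tool xy [63.19605283 36.19672638]
```

View pics/w8.png

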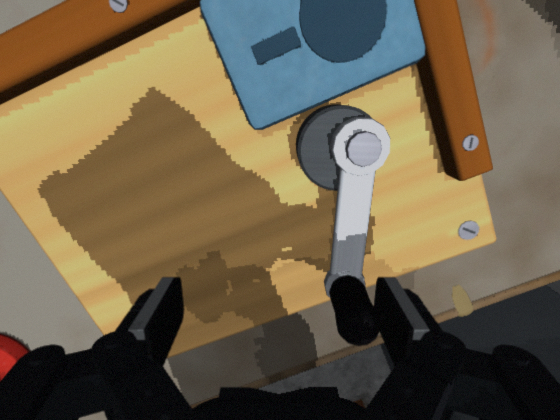

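Emit:
drive_tool:
  increments:
    - {"claw":0.085,"dx":0.0036,"dy":-0.0063,"dz":0,"wx":0,"wy":0,"wz":5.7}
    - {"claw":0.085,"dx":0.0036,"dy":-0.0063,"dz":0,"wx":0,"wy":0,"wz":5.7}
    - {"claw":0.085,"dx":0.0036,"dy":-0.0063,"dz":0,"wx":0,"wy":0,"wz":5.7}
    - {"claw":0.085,"dx":0.0018,"dy":-0.0031,"dz":0,"wx":0,"wy":0,"wz":2.8}

```text
t: 16.15
eef_pos: [0.3977, 0.2838, 0.0752]
tool_rot: [-0.0, 0.967, -0.256, 0.0]
contact_force: [-0.5, -2.4, 1.5]
gripper_width: 0.996
grasp_force: 1.0
```

Emit:
drive_tool:
  increments:
    - {"claw":0.085,"dx":0.0018,"dy":-0.0031,"dz":0,"wx":0,"wy":0,"wz":2.8}

```text
t: 16.27
eef_pos: [0.4005, 0.2852, 0.0748]
tool_rot: [-0.0, 0.96, -0.28, -0.0]
contact_force: [-0.1, -2.7, 1.6]
gripper_width: 0.994
grasp_force: 1.0
```

Emit:
drive_tool:
  increments:
    - {"claw":0.085,"dx":0.0018,"dy":-0.0031,"dz":0,"wx":0,"wy":0,"wz":2.8}

```text
t: 16.4
eef_pos: [0.4037, 0.2868, 0.0745]
tool_rot: [0.0, 0.953, -0.304, -0.0]
contact_force: [-1.5, -1.6, 1.6]
gripper_width: 0.992
grasp_force: 1.1
```

```bash
cat >> h.py <<'E'
def lev():
    status(); piv=RB@[-.009,-.063]+T0; o,M,a=pose(); r=M[:2,:2].T@(piv-o["eef_pos"][:2])*1000; print("pivot in tool",r.round(1))
    s=np.clip((r[1]-33.5)/70,-1,1); print("q est",round(np.radians(195-(a-12.9+270))+np.arcsin(s),3), "F tool",(M.T@o["contact_force"]).round(1))
E
python3 -c "
from h import *
lev()"
```

```text
t 16.40 tcp [0.4037 0.2868 0.0745] tcp board mm [-26.   8.] yaw_y rel board -138.3 F [-1.5 -1.6  1.6]
pivot in tool [64.3 34.6]
q est 1.12 F tool [-0.3  2.2 -1.6]
```

Emit:
drive_tool:
  increments:
    - {"claw":0.085,"dx":0.0015,"dy":-0.0026,"dz":0,"wx":0,"wy":0,"wz":2}
    - {"claw":0.085,"dx":0,"dy":0,"dz":0,"wx":0,"wy":0,"wz":0}

```text
t: 16.65
eef_pos: [0.4058, 0.2875, 0.074]
tool_rot: [0.001, 0.947, -0.32, -0.001]
contact_force: [-4.0, -3.0, 4.3]
gripper_width: 0.996
grasp_force: 2.3
```

Emit:
drive_tool:
  increments:
    - {"claw":0.085,"dx":0.0015,"dy":-0.0026,"dz":0,"wx":0,"wy":0,"wz":2}
    - {"claw":0.085,"dx":0,"dy":0,"dz":0,"wx":0,"wy":0,"wz":0}

```text
t: 16.9
eef_pos: [0.4076, 0.2878, 0.0738]
tool_rot: [0.002, 0.942, -0.336, -0.001]
contact_force: [-5.0, -5.2, 5.9]
gripper_width: 0.996
grasp_force: 3.8
```

```bash
python3 -c "
from h import *
lev()"
```

```text
t 16.90 tcp [0.4076 0.2878 0.0738] tcp board mm [-22.    8.1] yaw_y rel board -142.2 F [-5.  -5.2  5.9]
pivot in tool [64.1 33.3]
q est 1.17 F tool [-0.6  7.3 -5.9]
```

Force builds: the cam is bearing. A bit more.

Emit:
drive_tool:
  increments:
    - {"claw":0.085,"dx":0.0015,"dy":-0.003,"dz":0,"wx":0,"wy":0,"wz":2}
    - {"claw":0.085,"dx":0,"dy":0,"dz":0,"wx":0,"wy":0,"wz":0}

```text
t: 17.15
eef_pos: [0.4094, 0.288, 0.0734]
tool_rot: [0.003, 0.936, -0.353, -0.002]
contact_force: [-8.1, -7.4, 8.0]
gripper_width: 0.994
grasp_force: 5.7
```

Emit:
drive_tool:
  increments:
    - {"claw":0.085,"dx":0.001,"dy":-0.0025,"dz":0,"wx":0,"wy":0,"wz":1}
    - {"claw":0.085,"dx":0,"dy":0,"dz":0,"wx":0,"wy":0,"wz":0}

```text
t: 17.4
eef_pos: [0.4106, 0.2885, 0.0731]
tool_rot: [0.004, 0.933, -0.361, -0.003]
contact_force: [-11.4, -9.4, 9.7]
gripper_width: 0.997
grasp_force: 7.1
```

```bash
python3 -c "
from h import *
lev()"
```

```text
t 17.40 tcp [0.4106 0.2885 0.0731] tcp board mm [-18.9   8.1] yaw_y rel board -145.2 F [-11.4  -9.4   9.7]
pivot in tool [64.  32.4]
q est 1.21 F tool [-2.2 14.7 -9.6]
```

Emit:
drive_tool:
  increments:
    - {"claw":0.085,"dx":0,"dy":0.006,"dz":0,"wx":0,"wy":0,"wz":0}
    - {"claw":0.085,"dx":0,"dy":0.012,"dz":0,"wx":0,"wy":0,"wz":0}
    - {"claw":0.085,"dx":0,"dy":0,"dz":-0.04,"wx":0,"wy":0,"wz":0}
    - {"claw":0.085,"dx":0,"dy":0,"dz":-0.06,"wx":0,"wy":0,"wz":0}
    - {"claw":0.085,"dx":0,"dy":0,"dz":-0.06,"wx":0,"wy":0,"wz":0}
    - {"claw":0.085,"dx":-0.04,"dy":-0.04,"dz":0,"wx":0,"wy":0,"wz":0}
    - {"claw":0.085,"dx":0,"dy":0,"dz":0,"wx":0,"wy":0,"wz":0}
    - {"claw":0.085,"dx":0,"dy":0,"dz":0,"wx":0,"wy":0,"wz":0}

```text
t: 18.4
eef_pos: [0.3998, 0.3349, 0.2341]
tool_rot: [-0.0, 0.933, -0.36, 0.0]
contact_force: [0.1, -0.0, 0.0]
gripper_width: 0.994
grasp_force: 0.0
```

```bash
python3 - <<'E'
from h import *
status()
p,_,C=shot("wrist","w9")
hsv=cv2.cvtColor(p,cv2.COLOR_RGB2HSV); H,S,V=cv2.split(hsv)
piv=[*(RB@[-.009,-.063]+T0),.05]; hm=[*(RB@[.045,-.063]+T0),.034]
print("pivot px",proj(C,[piv])[0].round(),"home px",proj(C,[hm])[0].round())
blue=(H>95)&(H<115)&(S>60)&(V>40)
for c in cv2.findContours(blue.astype(np.uint8),cv2.RETR_EXTERNAL,cv2.CHAIN_APPROX_NONE)[0]:
    if cv2.contourArea(c)>800:
        P=((onplane(C,c[:,0],.034)[:,:2]-T0)@RB*1000).astype(np.float32); print("blue",cv2.contourArea(c),cv2.minAreaRect(P),c[:,0].min(0),c[:,0].max(0))
# black grip top: dark pixels at z=.080 lying on 70 mm circle round pivot
X=(onplane(C,np.argwhere(V<50)[:,::-1],.080)[:,:2]-T0)@RB*1000-[-9,-63]
r=np.hypot(*X.T); A=np.degrees(np.arctan2(X[:,1],X[:,0]))
k=(r>60)&(r<80)&(A>90)&(A<200); h,e=np.histogram(A[k],np.arange(90,205,5)); print(dict(zip(e[:-1].astype(int).tolist(),h.tolist())))
# white bar at z=.044
X=(onplane(C,np.argwhere((V>130)&(S<40))[:,::-1],.044)[:,:2]-T0)@RB*1000-[-9,-63]
r=np.hypot(*X.T); A=np.degrees(np.arctan2(X[:,1],X[:,0])); k=(r>25)&(r<55); h,e=np.histogram(A[k],np.arange(90,205,5)); print(dict(zip(e[:-1].astype(int).tolist(),h.tolist())))
E
```

```text
t 18.40 tcp [0.3998 0.3349 0.2341] tcp board mm [-19.   55.7] yaw_y rel board -145.1 F [ 0.1 -0.   0. ]
pivot px [350.  70.] home px [296.  32.]
blue 4029.5 ((65.76038360595703, 216.76553344726562), (64.3241958618164, 82.7484359741211), 55.32801055908203) [ 80 221] [162 303]
blue 6268.0 ((42.65779113769531, -62.69143295288086), (58.975830078125, 83.56529235839844), 0.018037857487797737) [244   0] [354  94]
{90: 0, 95: 0, 100: 0, 105: 0, 110: 0, 115: 88, 120: 147, 125: 153, 130: 43, 135: 0, 140: 0, 145: 0, 150: 0, 155: 0, 160: 0, 165: 0, 170: 0, 175: 0, 180: 0, 185: 0, 190: 0, 195: 0}
{90: 0, 95: 0, 100: 0, 105: 0, 110: 3, 115: 73, 120: 138, 125: 136, 130: 141, 135: 93, 140: 30, 145: 4, 150: 0, 155: 0, 160: 0, 165: 0, 170: 0, 175: 0, 180: 0, 185: 0, 190: 0, 195: 0}
```

```bash
python3 - <<'E'
from h import *
p,_,C=shot("top","t10")
hsv=cv2.cvtColor(p,cv2.COLOR_RGB2HSV); H,S,V=cv2.split(hsv)
c=blob((H>95)&(H<115)&(S>60)&(V>40),(287,195),100)
P=((onplane(C,c[:,0],.034)[:,:2]-T0)@RB*1000).astype(np.float32); print(cv2.minAreaRect(P),P.min(0),P.max(0))
# stop inner top edges, same view: profile across the back stop and side stop
red=(H<15)&(S>110)
X=(onplane(C,np.argwhere(red)[:,::-1],.030)[:,:2]-T0)@RB*1000
a=X[(X[:,1]>-100)&(X[:,1]<-30)&(X[:,0]>60)&(X[:,0]<110)]; b=X[(X[:,0]>20)&(X[:,0]<55)&(X[:,1]<-90)&(X[:,1]>-140)]
print("back stop x",np.percentile(a[:,0],[1,50,99]),"side stop y",np.percentile(b[:,1],[1,50,99]))
E
```

```text
((44.371803283691406, -62.40918731689453), (81.95941925048828, 58.3486442565918), 89.93062591552734) [  15.2147875 -103.40261  ] [ 73.55479  -21.404076]
back stop x [76.70116585 84.99529029 93.60373413] side stop y [-121.01602854 -113.13178432 -106.29222768]
```

```bash
python3 -c "
from station import *
print(hand_in())"
```

```text
the job is handed in; nothing more can be done
None
```

The mould is pushed home against both stops, square to within measurement error, and the lever is clamped at about q = 1.2 after roughly 15 N at the grip. The arm was withdrawn and the job handed in at about 18 s; no verdict came back, and I viewed 12 pictures, two over the limit of 10.

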